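Slide the specimen carrier under the curing-lamp bridge and start the lamp

TASK

Push the flat specimen carrier along the table, disc end first, under the low lamp bridge until its leading short edge rests squarely against the stop bar on the far side, then press the start button beside the bridge fully down and let go. Keep the carrier flat on the table the whole time (only push it, never lift or tip it), do not press the button before the carrier is home, and leave the dock, bottle, pot and hand lamp where they are.

Things in the scene. Friction and masses are not known exactly. Their poses are not given: they have to be found in the camera images.
- carrier: loose flat dark metal plate, 120 long (its x) x 64 wide (its y) x 12 mm thick, about 0.18 to 0.35 kg, lying on the bare table. Three pale discs in a row across it stand 2 mm proud (14 mm in overall height), 13 mm from the plate's middle towards its leading (+x) end. Origin: centre of the underside. +x points to the leading end, z up.
- front_edge (a point): middle of the carrier's leading short edge, 60 mm along +x from the carrier's origin, 6 mm above the underside
- rear_edge (a point): middle of the carrier's trailing short edge, 60 mm along -x from the carrier's origin, 6 mm above the underside; the edge is 64 mm wide. This edge still stands 50 mm out in front of the bridge's beam when the carrier is home.
- bridge: fixed lamp bridge: a grey beam, 46 (x) x 130 mm (y), underside 18 mm and top 46 mm above the table (vent strips to 48), across a straight channel 74 mm wide between two 18 mm high side rails, closed at the far end by a 14 mm high stop bar. Origin: on the table under the beam's middle. +x is the way the carrier goes through. On the +y side a grey control box, 60 x 50 mm, 26 mm high
- mouth (a point): on the table, middle of the channel's open end, under the beam's front face, 23 mm along the bridge's -x from its origin; axes as the bridge's. In front of it two 14 mm high flared lead-ins reach 23 mm farther out (-x) and stand 110 mm apart at their ends.
- stop_face (a point): middle of the face of the stop bar that the carrier's front edge must meet: 47 mm along the bridge's +x from its origin, 6 mm above the table; axes as the bridge's
- start (a joint): travel of the round white start button, m: 0 released, 0.006 fully down; it is pushed straight down against a spring (5 N when fully down) and comes back by itself
- start_top (a point): centre of the top of the start button (24 mm across) on the control box; 48 mm above the table when released, 10 mm above its round black housing (40 mm across); it moves down with the button
- dock: loose silver dome-shaped charging dock, 116 mm across, 100 mm high; origin centre of the underside; to be left alone
- bottle: loose red bottle, 56 mm across, 150 mm high; origin centre of the underside; to be left alone
- pot: loose small white cup, 60 mm across, 45 mm high; origin centre of the underside; to be left alone
- handlamp: loose hand-held curing lamp lying on the table, 200 mm long (its x), 30 mm wide, 30 mm high; origin on the table under its middle; to be left alone
Things that resemble listed ones, but are neither listed nor needed, are in the scene too. Of the things that look like the bridge, the smaller one is meant.

How it is judged (in metres and radians):
On the way, in this order (a step that is already met when the one before it is completed fails the run):
1. the carrier's leading edge has entered under the beam, flat (x of front_edge in the frame of bridge between -0.015 and 0.04 m and angle between carrier's own z axis and vertical below 0.05 rad), for 0.02 s.
2. the carrier is home: its leading edge squarely against the stop bar (x of front_edge in the frame of stop_face between -0.005 and 0.004 m and y of front_edge in the frame of stop_face between -0.009 and 0.009 m and angle between the x axis of carrier and the x axis of bridge, either way round below 0.07 rad and angle between carrier's own z axis and vertical below 0.05 rad and height (world z) of carrier below 0.004 m), for 0.2 s.
3. the start button is pressed fully down (all of step 2 and value of joint start above 0.0045 m), for 0.05 s.
At the end, for the whole second after the job is handed in: the carrier lies flat and at rest with its leading edge within 5 mm of the stop bar, square to it within 4 degrees and inside the channel, and the start button, having been pressed down at least 4.5 mm after the carrier was home, is released again (all of step 2 and value of joint start below 0.002 m and linear speed of carrier below 0.01 m/s); the robot touches nothing.
It fails at once if the carrier is lifted or tipped (height (world z) of carrier above 0.008 m or angle between carrier's own z axis and vertical above 0.1 rad).
It fails at once if the start button is pressed before the carrier is home (value of joint start above 0.003 m and not (x of front_edge in the frame of stop_face between -0.005 and 0.004 m and y of front_edge in the frame of stop_face between -0.009 and 0.009 m and angle between the x axis of carrier and the x axis of bridge, either way round below 0.07 rad)).
It fails at once if the dock, bottle, pot or hand lamp is moved or knocked over (distance of any of dock, bottle, pot, handlamp from where it was at the start of the episode above 0.015 m or angle between any of dock, bottle, pot, handlamp's own z axis and vertical above 0.3 rad).
It also fails if it takes over 61 s, if anything falls off the work surface, if the arm or the gripper's body presses on something with over 40 N, if the wrist force passes 120 N, or if a joint passes its speed limit or range.

ROBOT

A 6-joint arm with a two-finger parallel gripper is mounted at the origin on the work surface. World frame = base frame: x ahead of the robot, y to its left, z up, the work surface at z = 0. Lengths are in mm, angles in degrees, forces in N, time in s.
With the tool pointing down it reaches from about 300 to 850 mm from the base axis. Payload 4.2 kg.
Tool frame: the origin (TCP) lies at the very end of the fingers, on their centre line; the grasp point (between the pads) lies 19 mm behind it; z points along the fingers, y is the line along which they close (so a half turn about z gives the same grasp; the last joint's range is limited). The gripper opens to 91 mm and grips with 3 to 60 N. Pads are 32 mm wide; open, the fingers measure 118 mm over their backs; the gripper's body (76 mm by 178 mm) begins 60 mm behind the grasp point.
Start: joints at [-76.891, 18.312, 89.639, -0, 72.044, -1.146], TCP at [141.591, -557.311, 213.976] pointing down, gripper open.
Joint ranges: [-177.97, 177.97], [-48.28, 115.42], [12.27, 149.76], [-77.06, 257.06], [2.81, 150.46], [-146.56, 146.56]. Speed limits (degrees/s): [147.25, 147.25, 180, 180, 180, 180].

INTERFACE

Orientations are given as [roll, pitch, yaw] about the fixed x, y, z axes, in that order (R = Rz(yaw) Ry(pitch) Rx(roll)).
In Python, from workcell import * gives the robot as it stands.
- The arm moves only by the tool move_arm, never from a script. Its argument "motion" is a list of rows, each a list of 3 entries, a list of its own where there are three numbers: the finger opening in mm, from 0 to 91.2, then the shift along the world's x, y, z in units of 25 mm (1.0 is 25 mm), then the turn, a rotation vector about the world's x, y, z in units of 4 degrees (1.0 is 4 degrees). In form: [[grip, [x, y, z], [ax, ay, az]], ...]. A call has 1 to 20 rows; each row shifts and turns the commanded pose from where the row before left it; what a row does not reach is not made up. A row lasts 1/12 s, in which the tool goes at most 41.7 mm and 7.16 degrees, less where a joint would pass 70% of its speed; a pose out of reach is approached as far as the arm can. A call with a number of a shift or a turn outside -1 to 1 is refused whole. A call with a gripper value outside its range is refused whole. The fingers move at their own pace and stop on an object; "grip_force" is the grip in N (left out, the last holds). Time passes only in rows, so rows that do not move let the fingers close. It gives the time, the measured TCP pose, the force, the opening and the grip force at its end, in the units of the state.
- state(): the state, without advancing time (a new reading comes with each control period).
- grab_frame(name): name is "side" or "top"; returns the picture (384x512x3 uint8, blue, green, red); there is no depth.
- camera_info(name): a dict with "fx", "fy", "cx", "cy" (pixels), "k1" (the pictures are not rectified: a ray, as slopes to the right and down, at radius r is drawn at 1 + k1 r^2 times it, then the intrinsics apply), "rvec" (rotation vector, rad) and "tvec" (3), from world to camera coordinates, as OpenCV has them. Camera axes: x right, y down, z forward; pixel columns grow to the right and rows downward; lengths in mm; the calibration is good to about 2 mm. A picture is of the moment at which its call begins. camera_info takes no time and is no camera call.
- job_done(): hands the job in; it is judged then, once.
The state is a dict: "time_s": time; "qpos": joint angles; "qvel": joint speeds; "effort": joint torques, N m; "ee_pos": TCP position; "ee_rot": TCP orientation; "force": force on the tool from outside, world axes, zero at the start; "torque": the same for the moment, N m; "gripper_width": finger opening in mm; "gripper_force": force on a finger pad.
Only numpy, scipy, OpenCV 4.12 (cv2) and the standard library are available. Lean on these libraries where they do the work, as an engineer would, in place of code of your own. Each camera call takes 0.05 s, during which the arm holds its last target. There are 200 camera calls.

## Working session

There is one attempt and no reset: what is moved stays moved. The work goes in short steps, Python scripts to look and compute and a tool call to move; the robot and the scene stay as the last step left them, time stands still between calls to the robot, and variables do not carry over. Pictures are saved under pics/ and viewed, at most 10 in all, crops included, and the job is handed in when it is done.

Besides the shell and the picture viewer there is one more tool, called after "Request:" as a command line: name --argument value ..., lists and objects as JSON in quotes. move_arm: Moves the arm, as the interface text tells. Shifts and turns lie within -1 to 1; 1 stands for 25 mm of shift or 4 degrees of turn. Its arguments: {"type":"object","properties":{"motion":{"type":"array","items":{"type":"array"}},"grip_force":{"type":"number"}},"required":["motion"]}

```bash
mkdir -p pics
cat > h.py <<'E'
from workcell import *
import numpy as np, cv2
def cam(n):
    c=camera_info(n); R=cv2.Rodrigues(np.array(c["rvec"],float))[0]; return c,R,np.array(c["tvec"],float).ravel()
def ray(n,u,v):
    c,R,t=cam(n); d=np.array([(u-c["cx"])/c["fx"],(v-c["cy"])/c["fy"]]); s=d.copy()
    for _ in range(20): s=d/(1+c["k1"]*(s@s))
    return -R.T@t, R.T@np.array([s[0],s[1],1])
def onz(n,u,v,z):
    o,d=ray(n,u,v); return (o+d*(z-o[2])/d[2])
def proj(n,p):
    c,R,t=cam(n); q=R@np.array(p,float)+t; s=q[:2]/q[2]; s=s*(1+c["k1"]*(s@s)); return s*[c["fx"],c["fy"]]+[c["cx"],c["cy"]]
E
python3 - <<'E'
from h import *
for n in("top","side"):
    cv2.imwrite(f"pics/{n}0.png",grab_frame(n)); print(n,ray(n,256,192))
E
```

```text
top (array([ 466.68359371,   55.10306032, 1024.15441947]), array([ 0.07880001, -0.00719031, -0.99690688]))
side (array([431.50421051, 714.03830601, 444.42435711]), array([ 0.13570855, -0.8752521 , -0.46510609]))
```

View pics/top0.png

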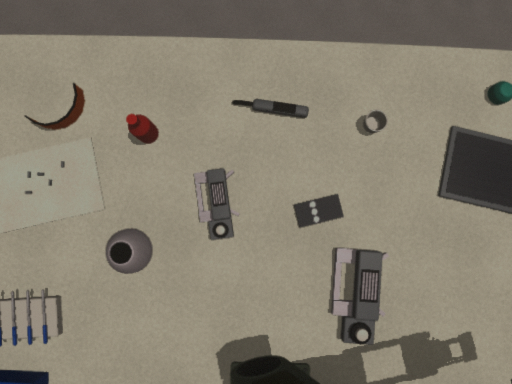

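View pics/side0.png

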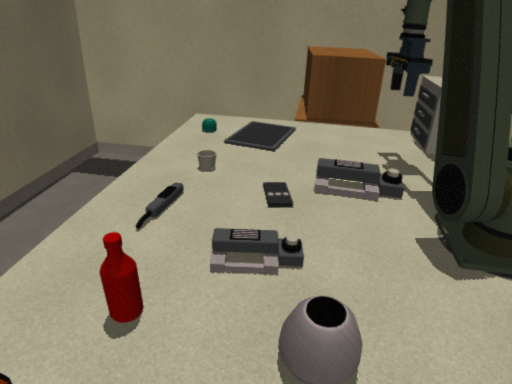

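The top view shows two bridge-like things, a small one at (218,205) and a large one at (357,295); the smaller is meant. The carrier is at (318,211), with its discs at (313,211) towards the left. The dark tablet at (480,170) could be mistaken for the carrier. The bottle is at (142,128), the dock at (128,250), the pot at (375,122) and the hand lamp at (280,108). The side view shows the small bridge at (250,250) with its button at (291,244), and the carrier at (278,194).

Run:
```python
from h import *
im=cv2.imread("pics/top0.png")
c=im[155:250,180:360]; c=cv2.resize(c,None,fx=4.4,fy=4.4,interpolation=cv2.INTER_CUBIC)
c=np.clip(c*1.6,0,255).astype(np.uint8)
s=cv2.imread("pics/side0.png")[170:285,200:315]; 
cv2.imwrite("pics/crop.png",c)
g=cv2.cvtColor(im,cv2.COLOR_BGR2GRAY)
m=np.zeros_like(g);m[185:240,285:350]=(g[185:240,285:350]<75)
cs=max(cv2.findContours(m,cv2.RETR_EXTERNAL,2)[0],key=cv2.contourArea)
r=cv2.minAreaRect(cs);b=cv2.boxPoints(r);print(r)
P=np.array([onz("top",u,v,12) for u,v in b]);print(P.round(1),P.mean(0))
print(np.linalg.norm(P[1]-P[0]),np.linalg.norm(P[2]-P[1]))
for nm,u,v,z in[("btn",220.5,230,48),("bot",142,128,75),("dock",128,250,50),("pot",375,122,22),("lampL",233,102,15),("lampR",307,112,15),("big",360,290,30)]:print(nm,onz("top",u,v,z).round())
print("btn side",onz("side",291,242,48), "axis px+x", onz("top",300,211,0)-onz("top",200,211,0))
```

```text
((327.6176452636719, 207.97061157226562), (23.525955200195312, 25.46624183654785), 75.96376037597656)
[[ 530.6 -101.7   12. ]
 [ 548.8 -167.2   12. ]
 [ 488.8 -183.1   12. ]
 [ 470.8 -117.9   12. ]] [ 509.77200096 -142.48046877   12.        ]
67.94805180662563 62.09892771012794
btn [445. 135.  48.]
bot [695. 338.  75.]
dock [388. 366.  50.]
pot [ 743. -265.   22.]
lampL [787. 116.  15.]
lampR [765. -83.  15.]
big [ 300. -226.   30.]
btn side [446.23982986 155.54837151  48.        ] axis px+x [   7.29737734 -266.0272894     0.        ]
```

View pics/crop.png

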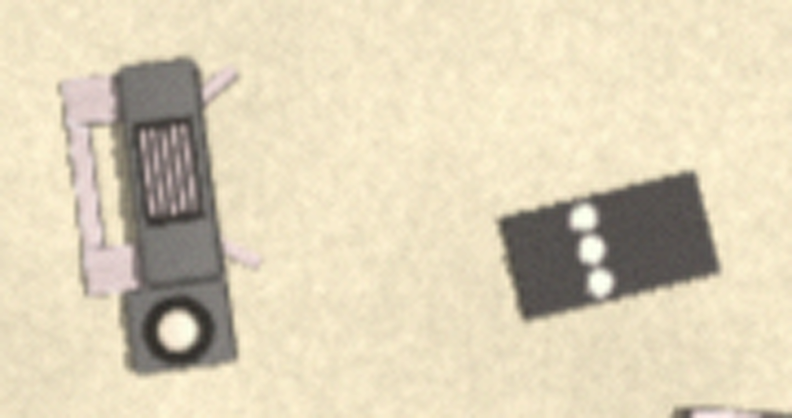

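The crop confirms the choice. The small bridge's beam corners are at about (118,65), (195,60), (222,275) and (138,285), its stop bar is on the left, its lead-ins are on the right and its button is at (180,330). The carrier's disc end faces left, towards the mouth.

```bash
cat >> h.py <<'E'
def carrier(n="top",lo=(185,285),hi=(240,350),th=75,z=12,im=None):
    im=grab_frame(n) if im is None else im
    g=cv2.cvtColor(im,cv2.COLOR_BGR2GRAY);m=np.zeros_like(g)
    m[lo[0]:hi[0],lo[1]:hi[1]]=(g[lo[0]:hi[0],lo[1]:hi[1]]<th)
    m=cv2.morphologyEx(m,cv2.MORPH_CLOSE,np.ones((9,9)))
    cs=max(cv2.findContours(m,cv2.RETR_EXTERNAL,2)[0],key=cv2.contourArea)
    P=np.array([onz(n,u,v,z)[:2] for u,v in cs[:,0]],np.float32)
    return cv2.minAreaRect(P),cv2.boxPoints(cv2.minAreaRect(P))
E
python3 - <<'E'
from h import *
im=cv2.imread("pics/top0.png");print(carrier(im=im))
f=lambda x,y,z:onz("top",180+x/4.4-.4,155+y/4.4-.4,z)
for nm,a in dict(beamTL=(118,65,46),beamTR=(195,60,46),beamBR=(222,275,46),beamBL=(138,285,46),stopA=(90,125,14),stopB=(103,245,14),railA=(115,123,18),railB=(130,245,18),btn=(180,330,48),liA=(238,72,14),liB=(260,262,14)).items(): print(nm,f(*a)[:2].round(1))
def tri(a,b):
    o1,d1=ray("top",*a);o2,d2=ray("side",*b);s=np.linalg.lstsq(np.c_[d1,-d2],o2-o1,rcond=None)[0]
    return (o1+s[0]*d1).round(1),(o2+s[1]*d2).round(1)
s=cv2.imread("pics/side0.png")
def bright(im,r0,r1,c0,c1):
    g=im[r0:r1,c0:c1].min(2);g=(g>0.75*g.max()).astype(np.uint8)
    n,l,st,ce=cv2.connectedComponentsWithStats(g);i=1+st[1:,4].argmax();return ce[i]+[c0,r0],st[i]
a=bright(im,222,240,212,230);b=bright(s,232,252,282,302);print(a,b,tri(a[0],b[0]))
st=state();print({k:np.round(st[k],2) for k in("ee_pos","ee_rot","force","gripper_width","time_s")})
E
```

```text
(((502.8531188964844, -116.72191619873047), (62.34550476074219, 121.14793395996094), 15.01069164276123), array([[ 457.05542 ,  -66.288605],
       [ 488.43268 , -183.30266 ],
       [ 548.6508  , -167.15523 ],
       [ 517.27356 ,  -50.141174]], dtype=float32))
beamTL [598.5 176.4]
beamTR [602.7 131.8]
beamBR [478.3 112.1]
beamBL [471.2 160.3]
stopA [566.2 195.8]
stopB [494.6 185.4]
railA [567.4 180.4]
railB [494.9 168.8]
btn [446.1 135.1]
liA [600.6 108.2]
liB [487.1  91.6]
(array([220.05660377, 229.67924528]), array([ 4,  4,  9,  8, 53], dtype=int32)) (array([292.09150327, 235.49673203]), array([  0,   0,  20,  10, 153], dtype=int32)) (array([445.9, 136. ,  50. ]), array([445.9, 136. ,  50. ]))
{'ee_pos': array([ 141.5 , -556.85,  213.21]), 'ee_rot': array([-179.91,   -0.  ,   14.26]), 'force': array([-0.25,  0.53,  0.42]), 'gripper_width': np.float64(91.27), 'time_s': np.float64(0.1)}
```

Request:
move_arm --motion '[[91, [0.72, 0.88, 0], [0, 0, 1]], [91, [0.72, 0.88, 0], [0, 0, 1]], [91, [0.72, 0.88, 0], [0, 0, 1]], [91, [0.72, 0.88, 0], [0, 0, 1]], [91, [0.72, 0.88, 0], [0, 0, 1]], [91, [0.72, 0.88, 0], [0, 0, 1]], [91, [0.72, 0.88, 0], [0, 0, 1]], [91, [0.72, 0.88, 0], [0, 0, 1]], [91, [0.72, 0.88, 0], [0, 0, 1]], [91, [0.72, 0.88, 0], [0, 0, 1]], [91, [0.72, 0.88, 0], [0, 0, 1]], [91, [0.72, 0.88, 0], [0, 0, 1]], [91, [0.72, 0.88, 0], [0, 0, 1]], [91, [0.72, 0.88, 0], [0, 0, 1]], [91, [0.72, 0.88, 0], [0, 0, 1]], [91, [0.72, 0.88, 0], [0, 0, 1]], [91, [0.72, 0.88, 0], [0, 0, 1]], [91, [0.72, 0.88, 0], [0, 0, 1]], [91, [0.72, 0.88, 0], [0, 0, 1]], [91, [0.72, 0.88, 0], [0, 0, 1]]]'

```text
time_s: 1.77
ee_pos: [502.0, -116.0, 213.6]
ee_rot: [-180.0, -0.0, 94.5]
force: [0.2, -0.2, 0.5]
gripper_width: 91.2
gripper_force: 0.0
```

Request:
move_arm --motion '[[91, [0, 0, -1], [0, 0, 0.9]], [91, [0, 0, -1], [0, 0, 0.9]], [91, [0, 0, -1], [0, 0, 0.9]], [91, [0, 0, -1], [0, 0, 0]], [91, [0, 0, -1], [0, 0, 0]], [91, [0, 0, -1], [0, 0, 0]], [91, [0, 0, 0], [0, 0, 0]], [91, [0, 0, 0], [0, 0, 0]]]'

```text
time_s: 2.43
ee_pos: [500.6, -117.1, 63.1]
ee_rot: [-179.8, -0.1, 105.1]
force: [0.8, -0.3, 0.4]
gripper_width: 91.2
gripper_force: 0.0
```

Request:
move_arm --motion '[[91, [0.08, 0, -0.8], [0, 0, 0]], [91, [0, 0, -0.8], [0, 0, 0]], [91, [0, 0, -0.5], [0, 0, 0]], [91, [0, 0, -0.2], [0, 0, 0]], [91, [0, 0, 0], [0, 0, 0]], [68, [0, 0, 0], [0, 0, 0]], [68, [0, 0, 0], [0, 0, 0]], [68, [0, 0, 0], [0, 0, 0]], [68, [0, 0, 0], [0, 0, 0]], [68, [0, 0, 0], [0, 0, 0]], [68, [0, 0, 0], [0, 0, 0]]]' --grip_force 3

```text
time_s: 3.35
ee_pos: [503.8, -117.3, 6.8]
ee_rot: [180.0, 0.0, 105.1]
force: [-0.0, 0.0, -0.6]
gripper_width: 68.2
gripper_force: 0.0
```

Request:
move_arm --motion '[[66, [0, 0, -0.08], [0, 0, 0]], [66, [0, 0, 0], [0, 0, -0.28]], [66, [0, 0, 0], [0, 0, -0.28]], [66, [0, 0, 0], [0, 0, -0.28]], [66, [0, 0, 0], [0, 0, -0.28]], [66, [0, 0, 0], [0, 0, -0.28]], [66, [0, 0, 0], [0, 0, -0.28]], [66, [0, 0, 0], [0, 0, 0]]]'

```text
time_s: 4.02
ee_pos: [503.8, -117.2, 4.5]
ee_rot: [180.0, -0.0, 98.3]
force: [-0.5, -0.0, -0.7]
gripper_width: 66.2
gripper_force: 0.3
```

Request:
move_arm --motion '[[66, [0.142, 0.022, 0], [0, 0, 0]], [66, [0.142, 0.022, 0], [0, 0, 0]], [66, [0.142, 0.022, 0], [0, 0, 0]], [66, [0.142, 0.022, 0], [0, 0, 0]], [66, [0.142, 0.022, 0], [0, 0, 0]], [66, [0.142, 0.022, 0], [0, 0, 0]], [66, [0.142, 0.022, 0], [0, 0, 0]], [66, [0.142, 0.022, 0], [0, 0, 0]], [66, [0.142, 0.022, 0], [0, 0, 0]], [66, [0.142, 0.022, 0], [0, 0, 0]], [66, [0.142, 0.022, 0], [0, 0, 0]], [66, [0.142, 0.022, 0], [0, 0, 0]], [66, [0.142, 0.022, 0], [0, 0, 0]], [66, [0.142, 0.022, 0], [0, 0, 0]], [66, [0.142, 0.022, 0], [0, 0, 0]], [66, [0.142, 0.022, 0], [0, 0, 0]], [66, [0.142, 0.022, 0], [0, 0, 0]], [66, [0.142, 0.022, 0], [0, 0, 0]], [66, [0.142, 0.022, 0], [0, 0, 0]], [66, [0.142, 0.022, 0], [0, 0, 0]]]'

```text
time_s: 5.68
ee_pos: [574.9, -106.2, 4.5]
ee_rot: [180.0, -0.0, 98.3]
force: [-1.9, -0.7, 0.1]
gripper_width: 65.8
gripper_force: 1.1
```

Request:
move_arm --motion '[[76, [0, 0, 0], [0, 0, 0]], [76, [0, 0, 0], [0, 0, 0]], [76, [0, 0, 0], [0, 0, 0]], [76, [0, 0, 0.6], [0, 0, 0]], [76, [0, 0, 0.6], [0, 0, 0]], [30, [0, 0, 0.4], [0, 0, 0]], [30, [0.12, -0.8, 0], [0, 0, 0]], [30, [0.12, -0.8, 0], [0, 0, 0]], [30, [0.12, -0.8, 0], [0, 0, 0]], [30, [0.12, -0.8, 0], [0, 0, 0]], [30, [0.12, -0.8, 0], [0, 0, 0]], [30, [0, 0, 0], [0, 0, 0]], [30, [0, 0, 0], [0, 0, 0]]]'

```text
time_s: 6.77
ee_pos: [589.6, -207.0, 44.4]
ee_rot: [180.0, -0.0, 98.2]
force: [1.1, 1.3, 0.5]
gripper_width: 30.4
gripper_force: 0.0
```

Run:
```python
from h import *
im=grab_frame("top");cv2.imwrite("pics/top1.png",im)
c=cv2.resize(im[140:250,170:350],None,fx=4.4,fy=4.4,interpolation=cv2.INTER_CUBIC)
cv2.imwrite("pics/crop1.png",np.clip(c*1.6,0,255).astype(np.uint8))
```

```text
(no output)
```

View pics/crop1.png

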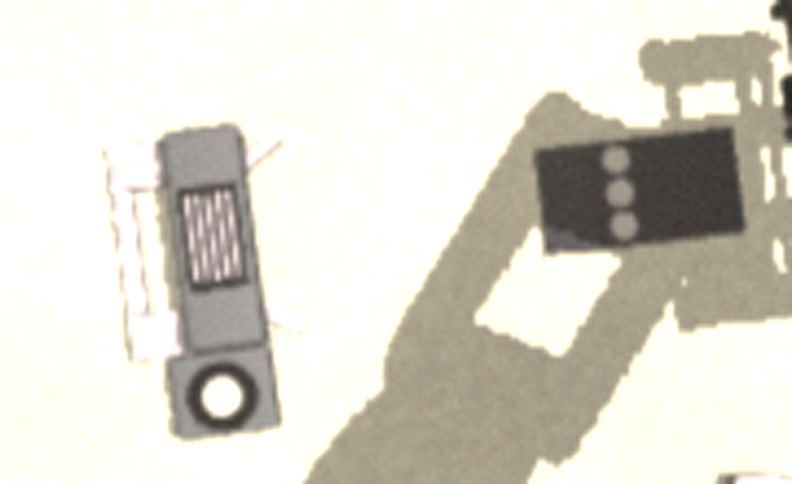

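The carrier now lies at crop corners (537,150), (732,130), (744,230) and (548,252), roughly parallel to the channel and in line with it.

Run:
```python
from h import *
f=lambda x,y,z:onz("top",170+x/4.4-.4,140+y/4.4-.4,z)[:2]
a,b,c,d=[f(*p,12) for p in((537,150),(732,130),(744,230),(548,252))]
front=(a+d)/2;rear=(b+c)/2;print(front,rear,np.degrees(np.arctan2(*(front-rear)[::-1])))
S=np.array([530.4,190.6]);x=np.array([-.1446,.9895]);y=np.array([-.9895,-.1446])
for p in(front,rear):print((p-S)@x,(p-S)@y)
# bridge again
B=[f(*p,46) for p in((160,133),(240,126),(266,342),(180,353))];print(np.mean(B,0))
s1,s2=f(132,188,14),f(147,312,14);print(s1,s2)
```

```text
[567.31616744 -49.28360691] [ 583.43622188 -167.34378293] 97.77514242796481
-242.7029068513224 -1.841378117435596
-361.85441089618973 -0.7206705354704468
[536.95094814 145.54691698]
[567.9325948  197.07996951] [493.99520984 185.36063432]
```

Request:
move_arm --motion '[[30, [0, 0, -0.8], [0, 0, 0]], [30, [0, 0, -0.6], [0, 0, 0]], [30, [0, 0, -0.18], [0, 0, 0]], [30, [0, 0, 0], [0, 0, 0]]]'

```text
time_s: 7.15
ee_pos: [588.4, -204.9, 3.7]
ee_rot: [-179.8, -0.1, 98.4]
force: [-0.4, 0.7, -0.2]
gripper_width: 30.2
gripper_force: 0.0
```

Request:
move_arm --motion '[[30, [-0.036, 0.247, 0], [0, 0, 0]], [30, [-0.036, 0.247, 0], [0, 0, 0]], [30, [-0.036, 0.247, 0], [0, 0, 0]], [30, [-0.029, 0.198, 0], [0, 0, 0]], [30, [-0.029, 0.198, 0], [0, 0, 0]], [30, [-0.029, 0.198, 0], [0, 0, 0]], [30, [-0.029, 0.198, 0], [0, 0, 0]], [30, [-0.029, 0.198, 0], [0, 0, 0]], [30, [-0.029, 0.198, 0], [0, 0, 0]], [30, [-0.029, 0.198, 0], [0, 0, 0]], [30, [-0.029, 0.198, 0], [0, 0, 0]], [30, [-0.029, 0.198, 0], [0, 0, 0]], [30, [-0.029, 0.198, 0], [0, 0, 0]], [30, [-0.029, 0.198, 0], [0, 0, 0]], [30, [-0.029, 0.198, 0], [0, 0, 0]], [30, [-0.029, 0.198, 0], [0, 0, 0]], [30, [-0.029, 0.198, 0], [0, 0, 0]], [30, [-0.029, 0.198, 0], [0, 0, 0]], [30, [-0.029, 0.198, 0], [0, 0, 0]], [30, [-0.029, 0.198, 0], [0, 0, 0]]]'

```text
time_s: 8.82
ee_pos: [574.4, -103.1, 4.9]
ee_rot: [-180.0, -0.0, 98.3]
force: [0.4, -2.9, 2.8]
gripper_width: 30.1
gripper_force: 1.5
```

Run:
```python
from h import *
im=grab_frame("top")
c=cv2.resize(im[140:250,170:350],None,fx=4.4,fy=4.4,interpolation=cv2.INTER_CUBIC)
cv2.imwrite("pics/crop2.png",np.clip(c*1.4,0,255).astype(np.uint8))
```

```text
(no output)
```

View pics/crop2.png

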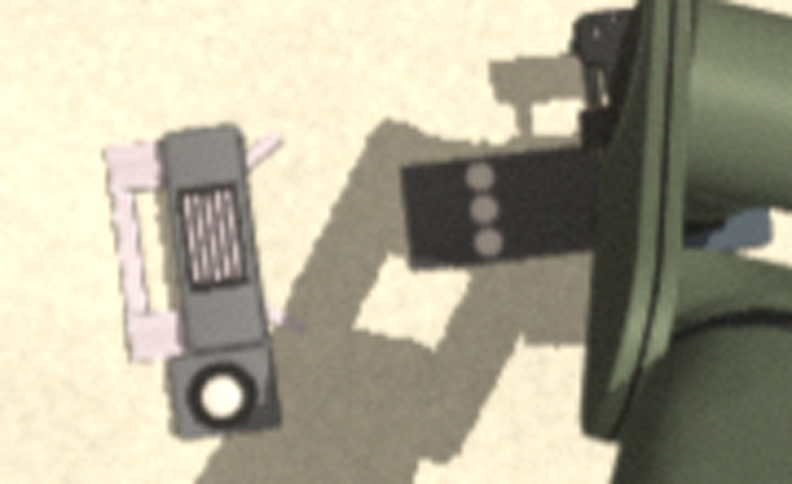

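The carrier is straight, with its leading corners at (402,168) and (413,270). The arm hides its rear.

Run:
```python
from h import *
f=lambda x,y,z:onz("top",170+x/4.4-.4,140+y/4.4-.4,z)[:2]
S=np.array([530.4,190.6]);x=np.array([-.1446,.9895]);y=np.array([-.9895,-.1446])
a,d=f(402,168,12),f(413,270,12);p=(a+d)/2-S;print(p@x,p@y,a-d)
e=f(425,208,12);
dm=f(484,209.5,14)-S;print("disc",dm@x,dm@y)
t=np.array(state()["ee_pos"][:2])-S;print(t@x,t@y)
```

```text
-160.7630594745462 -0.5277777617360009 [61.20800275  8.20100811]
disc -206.92781509867174 -0.6199339883039059
-295.9689701436255 -0.9134423270037644
```

Request:
move_arm --motion '[[30, [-0.029, 0.198, 0], [0, 0, 0]], [30, [-0.029, 0.198, 0], [0, 0, 0]], [30, [-0.029, 0.198, 0], [0, 0, 0]], [30, [-0.029, 0.198, 0], [0, 0, 0]], [30, [-0.029, 0.198, 0], [0, 0, 0]], [30, [-0.029, 0.198, 0], [0, 0, 0]], [30, [-0.029, 0.198, 0], [0, 0, 0]], [30, [-0.029, 0.198, 0], [0, 0, 0]], [30, [-0.029, 0.198, 0], [0, 0, 0]], [30, [-0.029, 0.198, 0], [0, 0, 0]], [30, [-0.029, 0.198, 0], [0, 0, 0]], [30, [-0.029, 0.198, 0], [0, 0, 0]], [30, [-0.029, 0.198, 0], [0, 0, 0]], [30, [-0.029, 0.198, 0], [0, 0, 0]], [30, [-0.029, 0.198, 0], [0, 0, 0]], [30, [-0.029, 0.198, 0], [0, 0, 0]], [30, [-0.029, 0.198, 0], [0, 0, 0]], [30, [-0.029, 0.198, 0], [0, 0, 0]], [30, [-0.029, 0.198, 0], [0, 0, 0]], [30, [-0.029, 0.198, 0], [0, 0, 0]]]'

```text
time_s: 10.53
ee_pos: [559.9, -4.1, 5.0]
ee_rot: [-180.0, -0.0, 98.3]
force: [-0.3, -1.6, -1.1]
gripper_width: 30.0
gripper_force: 0.6
```

Request:
move_arm --motion '[[30, [-0.0145, 0.099, 0], [0, 0, 0]], [30, [-0.0145, 0.099, 0], [0, 0, 0]], [30, [-0.0145, 0.099, 0], [0, 0, 0]], [30, [-0.0145, 0.099, 0], [0, 0, 0]], [30, [-0.0145, 0.099, 0], [0, 0, 0]], [30, [-0.0145, 0.099, 0], [0, 0, 0]], [30, [-0.0145, 0.099, 0], [0, 0, 0]], [30, [-0.0145, 0.099, 0], [0, 0, 0]], [30, [-0.0145, 0.099, 0], [0, 0, 0]], [30, [-0.0145, 0.099, 0], [0, 0, 0]], [30, [-0.0145, 0.099, 0], [0, 0, 0]], [30, [-0.0145, 0.099, 0], [0, 0, 0]], [30, [-0.0145, 0.099, 0], [0, 0, 0]], [30, [-0.0145, 0.099, 0], [0, 0, 0]], [30, [-0.0145, 0.099, 0], [0, 0, 0]], [30, [-0.0145, 0.099, 0], [0, 0, 0]], [30, [-0.0145, 0.099, 0], [0, 0, 0]], [30, [-0.0145, 0.099, 0], [0, 0, 0]], [30, [-0.0145, 0.099, 0], [0, 0, 0]], [30, [-0.0145, 0.099, 0], [0, 0, 0]]]'

```text
time_s: 12.2
ee_pos: [552.8, 45.1, 5.0]
ee_rot: [180.0, 0.0, 98.3]
force: [-0.3, -1.3, -0.7]
gripper_width: 29.7
gripper_force: 0.7
```

Request:
move_arm --motion '[[30, [-0.006, 0.04, 0], [0, 0, 0]], [30, [-0.006, 0.04, 0], [0, 0, 0]], [30, [-0.006, 0.04, 0], [0, 0, 0]], [30, [-0.006, 0.04, 0], [0, 0, 0]], [30, [-0.006, 0.04, 0], [0, 0, 0]], [30, [-0.006, 0.04, 0], [0, 0, 0]], [30, [-0.006, 0.04, 0], [0, 0, 0]], [30, [-0.006, 0.04, 0], [0, 0, 0]]]'

```text
time_s: 12.87
ee_pos: [551.6, 52.9, 5.0]
ee_rot: [180.0, -0.0, 98.3]
force: [0.9, -1.4, -0.1]
gripper_width: 30.1
gripper_force: 0.7
```

Request:
move_arm --motion '[[30, [-0.006, 0.04, 0], [0, 0, 0]], [30, [-0.006, 0.04, 0], [0, 0, 0]], [30, [-0.006, 0.04, 0], [0, 0, 0]]]'

```text
time_s: 13.12
ee_pos: [551.6, 55.3, 5.0]
ee_rot: [179.9, 0.1, 98.4]
force: [2.2, -6.5, -1.5]
gripper_width: 29.8
gripper_force: 3.4
```

Request:
move_arm --motion '[[30, [-0.003, 0.02, 0], [0, 0, 0]], [30, [-0.003, 0.02, 0], [0, 0, 0]], [30, [0, 0, 0], [0, 0, 0]], [30, [0, 0, 0], [0, 0, 0]]]'

```text
time_s: 13.45
ee_pos: [551.9, 55.5, 5.1]
ee_rot: [179.9, 0.1, 98.4]
force: [2.6, -7.7, -1.7]
gripper_width: 30.3
gripper_force: 3.6
```

Request:
move_arm --motion '[[30, [-0.006, 0.04, 0], [0, 0, 0]], [30, [-0.006, 0.04, 0], [0, 0, 0]], [30, [0, 0, 0], [0, 0, 0]]]'

```text
time_s: 13.7
ee_pos: [552.6, 55.9, 5.4]
ee_rot: [179.8, 0.3, 98.6]
force: [3.6, -14.2, -1.4]
gripper_width: 29.7
gripper_force: 7.0
```

Request:
move_arm --motion '[[30, [0.012, -0.08, 0], [0, 0, 0]], [30, [0.029, -0.198, 0], [0, 0, 0]], [30, [0.072, -0.495, 0], [0, 0, 0]], [30, [0.116, -0.8, 0.4], [0, 0, 0]], [0, [0.116, -0.8, 0.8], [0, 0, 0]], [0, [0.116, -0.8, 0.8], [0, 0, 0]], [0, [0.116, -0.8, 0.8], [0, 0, 0]], [0, [0.116, -0.8, 0.8], [0, 0, 0]], [0, [0.116, -0.8, 0], [0, 0, 0]], [0, [0.116, -0.8, 0], [0, 0, 0]], [0, [0, 0, 0], [0, 0, 0]]]'

```text
time_s: 14.62
ee_pos: [574.6, -103.9, 95.6]
ee_rot: [179.9, 0.1, 98.2]
force: [0.8, 1.0, 0.9]
gripper_width: 0.5
gripper_force: 0.0
```

Run:
```python
from h import *
im=grab_frame("top");s=grab_frame("side")
c=cv2.resize(im[165:245,185:270],None,fx=6,fy=6,interpolation=cv2.INTER_CUBIC)
d=cv2.resize(s[200:280,195:310],None,fx=2.6*1.8/1.2*.78,fy=2.6*1.8/1.2*.78,interpolation=cv2.INTER_CUBIC)[:, :290]
o=np.zeros((480,510+d.shape[1],3),np.uint8);o[:,:510]=c;o[:d.shape[0],510:]=d[:480]
cv2.imwrite("pics/crop3.png",np.clip(o*1.4,0,255).astype(np.uint8))
```

```text
(no output)
```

View pics/crop3.png

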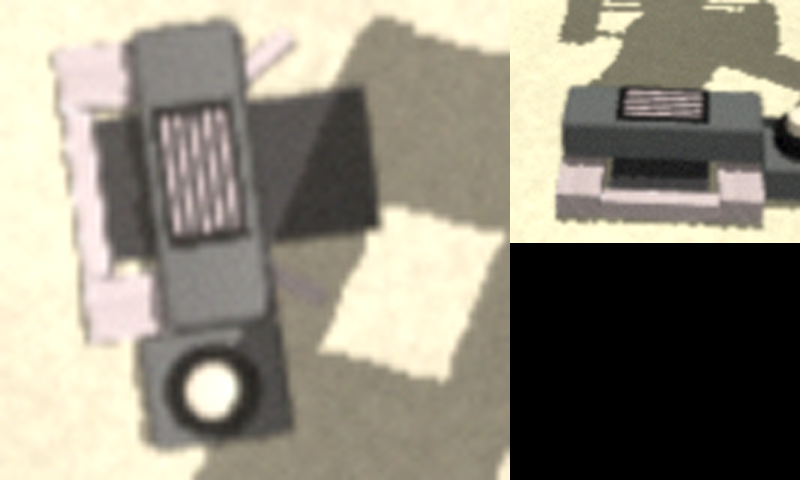

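The carrier's front edge meets the stop bar, which runs from (93,120) to (107,255), with even gaps on both sides. Its rear edge runs from (363,88) to (378,228).

Run:
```python
from h import *
f=lambda x,y,z:onz("top",185+x/6-.4,165+y/6-.4,z)[:2]
S=np.array([530.4,190.6]);x=np.array([-.1446,.9895]);y=np.array([-.9895,-.1446])
b,c=f(363,88,12),f(378,228,12);r=(b+c)/2-S;print(r@x+120,r@y,np.degrees(np.arctan2(*(b-c)[::-1])))
print("edgeangle stop",[f(*p,14).round(1) for p in((97,108),(112,270))])
print("btn",f(212,389,48))
```

```text
1.294669378990065 -1.3126367328637691 7.757798796714257
edgeangle stop [array([567.3, 194. ]), array([496.4, 184.8])]
btn [446.5048884  136.53651947]
```

Request:
move_arm --motion '[[0, [-0.429, 0.798, 0], [0, 0, 0]], [0, [-0.429, 0.798, 0], [0, 0, 0]], [0, [-0.429, 0.798, 0], [0, 0, 0]], [0, [-0.429, 0.798, 0], [0, 0, 0]], [0, [-0.429, 0.798, 0], [0, 0, 0]], [0, [-0.429, 0.798, 0], [0, 0, 0]], [0, [-0.429, 0.798, 0], [0, 0, 0]], [0, [-0.429, 0.798, 0], [0, 0, 0]], [0, [-0.429, 0.798, 0], [0, 0, 0]], [0, [-0.429, 0.798, 0], [0, 0, 0]], [0, [-0.429, 0.798, 0], [0, 0, 0]], [0, [-0.429, 0.798, 0], [0, 0, 0]], [0, [0, 0, 0], [0, 0, 0]], [0, [0, 0, -0.8], [0, 0, 0]], [0, [0, 0, -0.7], [0, 0, 0]], [0, [0, 0, 0], [0, 0, 0]], [0, [0, 0, 0], [0, 0, 0]]]'

```text
time_s: 16.13
ee_pos: [444.2, 138.9, 57.0]
ee_rot: [-179.9, 0.0, 98.4]
force: [0.4, 0.3, 0.9]
gripper_width: 0.3
gripper_force: 0.0
```

Request:
move_arm --motion '[[0, [0.06, -0.1, -0.1], [0, 0, 0]], [0, [0, 0, -0.1], [0, 0, 0]], [0, [0, 0, -0.1], [0, 0, 0]], [0, [0, 0, -0.08], [0, 0, 0]], [0, [0, 0, -0.08], [0, 0, 0]], [0, [0, 0, -0.08], [0, 0, 0]], [0, [0, 0, -0.06], [0, 0, 0]], [0, [0, 0, 0], [0, 0, 0]], [0, [0, 0, 0], [0, 0, 0]]]'

```text
time_s: 16.88
ee_pos: [447.0, 136.4, 42.7]
ee_rot: [180.0, 0.0, 98.3]
force: [0.2, -1.2, 4.2]
gripper_width: 0.5
gripper_force: 2.3
```

Another 1.5 mm for a full press.

Request:
move_arm --motion '[[0, [0, 0, -0.04], [0, 0, 0]], [0, [0, 0, -0.04], [0, 0, 0]], [0, [0, 0, 0], [0, 0, 0]], [0, [0, 0, 0], [0, 0, 0]], [0, [0, 0, 0], [0, 0, 0]]]'

```text
time_s: 17.3
ee_pos: [447.1, 136.4, 42.1]
ee_rot: [179.9, 0.0, 98.3]
force: [-2.1, -3.0, 16.9]
gripper_width: 0.6
gripper_force: 8.4
```

The force went up to 17 N at z = 42, so the button is fully down. Next I release it and retreat.

Request:
move_arm --motion '[[0, [0, 0, 0.2], [0, 0, 0]], [0, [0, 0, 0.6], [0, 0, 0]], [0, [0, 0, 0.8], [0, 0, 0]], [0, [0, 0, 0.8], [0, 0, 0]], [0, [0, 0, 0.8], [0, 0, 0]], [0, [0, 0, 0.8], [0, 0, 0]], [0, [0.2, -0.8, 0.4], [0, 0, 0]], [0, [0.2, -0.8, 0], [0, 0, 0]], [0, [0.2, -0.8, 0], [0, 0, 0]], [0, [0.2, -0.8, 0], [0, 0, 0]], [0, [0.2, -0.8, 0], [0, 0, 0]], [0, [0.2, -0.8, 0], [0, 0, 0]], [0, [0.2, -0.8, 0], [0, 0, 0]], [0, [0.2, -0.8, 0], [0, 0, 0]], [0, [0.2, -0.8, 0], [0, 0, 0]], [0, [0.2, -0.8, 0], [0, 0, 0]], [0, [0, 0, 0], [0, 0, 0]], [0, [0, 0, 0], [0, 0, 0]]]'

```text
time_s: 18.8
ee_pos: [496.3, -63.8, 149.8]
ee_rot: [-179.9, -0.1, 98.2]
force: [-0.2, -0.3, -0.6]
gripper_width: 0.6
gripper_force: 0.0
```

Run:
```python
from h import *
im=grab_frame("top")
c=cv2.resize(im[165:245,185:270],None,fx=6,fy=6,interpolation=cv2.INTER_CUBIC)
cv2.imwrite("pics/crop4.png",np.clip(c*1.4,0,255).astype(np.uint8))
```

```text
(no output)
```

View pics/crop4.png

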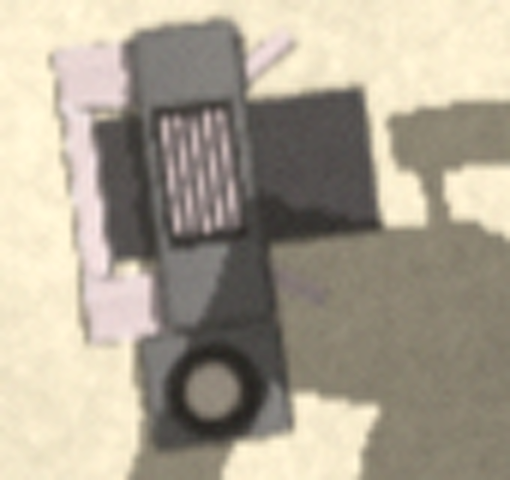

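The carrier has not moved: its rear edge still runs from (363,88) to (378,228). The button at (212,389) is clear of the gripper.

```bash
python3 -c "
from workcell import *
print(job_done())"
```

```text
the job is handed in; nothing more can be done
None
```

I pushed the carrier home against the stop bar, pressed the start button fully down and released it, then handed the job in at about 19 s; `job_done()` returned no verdict.

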